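# Find the rocking corner of the register plate and shim it

## Robot

A 7-joint arm with a two-finger parallel gripper is mounted at the origin on the work surface; the furniture and walls round the work are solid. World frame = base frame: x ahead of the robot, y to its left, z up, the work surface at z = 0. Lengths are in m, angles in rad, forces in N, time in s.
With the tool pointing down it reaches from about 0.35 to 0.9 m from the base axis. Payload 8.1 kg.
Tool frame: the origin (TCP) lies midway between the tips of the shut fingers; the grasp point (between the pads) lies 19 mm behind it; z points along the fingers, y is the line along which they close (so a half turn about z gives the same grasp; the last joint's range is limited). The gripper opens to 92 mm and grips with 3 to 60 N. Pads are 19 mm wide; open, the fingers measure 130 mm over their backs; the gripper's body (75 mm by 190 mm) begins 47 mm behind the grasp point.
Start: joints at [-1.401, 0.434, 0.025, 1.573, -0.012, 1.134, -0.075], TCP at [0.168, 0.602, 0.227] pointing down, gripper open.
Joint ranges: [-2.62, 2.62], [-0.44, 2.09], [-1.27, 1.32], [0.08, 2.57], [-1.32, 4.46], [0.12, 2], [-2.74, 2.74]. Speed limits (rad/s): [2.22, 2.22, 3.01, 3.01, 3.14, 3.14, 3.14].

## Interface

Orientations are given as a rotation vector (axis times angle).
In Python, from cell import observe, get_image, camera_model, sign_off, recognise, silhouettes gives the robot as it stands.
- The arm moves only by the tool apply_moves, never from a script. Its argument "motion" is a list of rows, each an object of numbers: "x", "y", "z": the shift along the world's x, y, z in cm; "yaw": the turn about the world's z in degrees; "hand": the opening, from -1 (shut) to 1 (fully open), so that 0 is half open. In form: [{"x": .., "y": .., "z": .., "yaw": .., "hand": ..}, ...]. A call has 1 to 10 rows; each row is the pose to reach, as a shift and turn from the pose commanded when the call began; what a row does not reach only later rows make up. A row lasts 1/8 s, in which the tool goes at most 62.5 mm and 10.7 degrees, less where a joint would pass 70% of its speed; a pose out of reach is approached as far as the arm can. A call with a gripper value outside its range is refused whole. The fingers move at their own pace and stop on an object; "newtons" is the grip in N (left out, the last holds). Time passes only in rows, so rows that repeat a pose let the fingers close. It gives the time, the measured TCP pose, the force, the opening and the grip force at its end, in the units of the state.
- observe(): the state, without advancing time (a new reading comes with each control period).
- get_image(name): name is "scene" or "top"; returns the picture (420x560x3 uint8, blue, green, red); there is no depth.
- camera_model(name): a dict with "camera_matrix" (3x3 intrinsics, pixels), "T" (4x4, takes a point from camera to world coordinates). Camera axes: x right, y up, looking along -z (the intrinsics and any distortion apply to the point x, -y, -z); pixel columns grow to the right and rows downward; lengths in m; the calibration is good to about 2 mm. A picture is of the moment at which its call begins. camera_model takes no time and is no camera call.
- sign_off(): hands the job in; it is judged then, once.
Trained networks look in the newest picture that a camera, given by its name, has taken for a name from the list of things; names that differ only in an ending like _2 or _b are one class to them, and where a whole thing is asked for, a point or a joint stands for the part that bears it (a point fixed in the world has none). Each returns a list of dicts, best first, with "p" (0 to 1); they miss things now and then, are a little off and sometimes report something else, mostly with a low value. They report only what shows in the picture. A call takes as long as a camera call.
- recognise(query, camera): "rect" ([left, top, right, bottom] in pixels, round what is visible of it).
- silhouettes(query, camera): "mask" (420x560 bool, what is visible of it) and "rect" ([left, top, right, bottom] in pixels, round what is visible of it).
The state is a dict: "clock": time; "joints": joint angles; "dq": joint speeds; "joint_efforts": joint torques, N m; "position": TCP position; "ee_rot": TCP orientation; "force": force on the tool from outside, world axes, zero at the start; "ft_torque": the same for the moment, N m; "width": opening from 0.0 (shut) to 1.0 (fully open); "gripper_force": force on a finger pad.
Only numpy, scipy, OpenCV 4.12 (cv2) and the standard library are available. Lean on these libraries where they do the work, as an engineer would, in place of code of your own. Each camera call takes 0.05 s, during which the arm holds its last target. There are 200 camera calls.

## Task

The register plate has to stand dead firm before the next coat, but one of its four corner lugs rocks on a short foot. Press down on the lugs with a fingertip until you find the one that gives, press the brass shim leaf of that corner fully flat, leaving the other three leaves parked up, and then press the same lug again, firmly, to prove that it no longer gives. Only touch and press: pick nothing up, do not shift the plate or anything lying on or round it, and finish with the hand clear.

Things in the scene. Friction and masses are not known exactly. Their poses are not given: they have to be found in the camera images.
- register_plate: Grey cast register plate, loose, 0.9 kg: 164x104x8 mm body (x by y) with a brown coated sheet and two brass pins (7 mm tall) on it, and four lugs, 26 mm (x) by 50 mm (y), reaching out left and right near its corners. Press the lugs at their middles, x = +-65, y = +-86 mm from the plate's centre. Origin: centre of the underside, 36 mm above the worktop.
- plate_top (a point): Centre of the plate's upper face, 44 mm above the worktop; the lugs' tops are level with it. The rocking lug sinks about 3 mm under 1 to 2 N, is firm there, and springs back when let go, so it cannot be seen. The other three lugs do not give (under 1 mm at 10 N). A shim flat at the right corner leaves the plate level; at a wrong corner it tips it.
- baseboard: Fixed wooden board under the bed, 205x262x8 mm, with the same x, y and yaw as the register plate (it reaches 119 mm to -x and 86 mm to +x of this point). Origin: underside, on the worktop, under the plate's centre. (A firm test press on a lug is 5 to 15 N.)
- foot_a: One of four steel feet screwed to the board, one under the middle of each lug; which is under which lug varies. Origin: centre of its underside, 8 mm above the worktop; x as the plate's x. Its brass shim leaf (18 mm wide, 60 mm long, with a red sleeve near its end) turns about a pin straight above the origin, 21 mm above the worktop (3.5 mm lower on the short foot).
- shim_a (a joint): Hinge of foot_a's shim leaf, rad: 0 = flat, 0.64 to 0.80 = parked, sloping up and out from under the lug towards the plate's -x (the robot's side). Pressed down some 30 mm from the pin it turns with about 3 N and stays where it is left. Flat, its upper face is 19 mm above the worktop (15.5 mm on the short foot), against a firm stop; its cam heel then carries the lug.
- foot_b: One of four steel feet screwed to the board, one under the middle of each lug; which is under which lug varies. Origin: centre of its underside, 8 mm above the worktop; x as the plate's x. Its brass shim leaf (18 mm wide, 60 mm long, with a red sleeve near its end) turns about a pin straight above the origin, 21 mm above the worktop (3.5 mm lower on the short foot).
- shim_b (a joint): Hinge of foot_b's shim leaf, rad: 0 = flat, 0.64 to 0.80 = parked, sloping up and out from under the lug towards the plate's -x (the robot's side). Pressed down some 30 mm from the pin it turns with about 3 N and stays where it is left. Flat, its upper face is 19 mm above the worktop (15.5 mm on the short foot), against a firm stop; its cam heel then carries the lug.
- foot_c: One of four steel feet screwed to the board, one under the middle of each lug; which is under which lug varies. Origin: centre of its underside, 8 mm above the worktop; x as the plate's x. Its brass shim leaf (18 mm wide, 60 mm long, with a red sleeve near its end) turns about a pin straight above the origin, 21 mm above the worktop (3.5 mm lower on the short foot).
- shim_c (a joint): Hinge of foot_c's shim leaf, rad: 0 = flat, 0.64 to 0.80 = parked, sloping up and out from under the lug towards the plate's -x (the robot's side). Pressed down some 30 mm from the pin it turns with about 3 N and stays where it is left. Flat, its upper face is 19 mm above the worktop (15.5 mm on the short foot), against a firm stop; its cam heel then carries the lug.
- foot_d: One of four steel feet screwed to the board, one under the middle of each lug; which is under which lug varies. Origin: centre of its underside, 8 mm above the worktop; x as the plate's x. Its brass shim leaf (18 mm wide, 60 mm long, with a red sleeve near its end) turns about a pin straight above the origin, 21 mm above the worktop (3.5 mm lower on the short foot).
- shim_d (a joint): Hinge of foot_d's shim leaf, rad: 0 = flat, 0.64 to 0.80 = parked, sloping up and out from under the lug towards the plate's -x (the robot's side). Pressed down some 30 mm from the pin it turns with about 3 N and stays where it is left. Flat, its upper face is 19 mm above the worktop (15.5 mm on the short foot), against a firm stop; its cam heel then carries the lug.
- eraser: blue-sleeved eraser, 46x23x13 mm, lying on the sheet in the middle of the register plate; a loose bystander. Origin: centre of its underside.
- marker: black and white marker pen, 131x13 mm, lying right of the bed near the tray; a loose bystander. Origin: centre of its underside.
- pigment_tub: pigment tub with a black lid, 56 mm across, 52 mm tall, left of the bed; a loose bystander. Origin: centre of its underside.
- tape_roll: roll of masking tape lying flat, 118 mm across, 25 mm tall, right of the bed and nearer the robot; a loose bystander. Origin: centre of its underside.
- film_can: black film can with a grey lid, 35 mm across, 51 mm tall, left of the bed; a loose bystander. Origin: centre of its underside.
- pin_tin: red and white tin, 64x42x18 mm, right of the bed towards the back; a loose bystander. Origin: centre of its underside.
- bone_folder: flat bone-coloured folder, 146x22x8 mm, lying left of the bed near the robot; a loose bystander. Origin: centre of its underside.

How it is judged:
By the outcome, as a careful person would: the job done as asked, in the order asked, and still so for the second after the job is handed in, with the robot touching nothing.
It also fails if it takes over 64 s, if anything falls off the work surface, if the arm or the gripper's body presses on something with over 40 N, if the wrist force passes 120 N, or if a joint passes its speed limit or range.

## Working session

There is one attempt and no reset: what is moved stays moved. The work goes in short steps, Python scripts to look and compute and a tool call to move; the robot and the scene stay as the last step left them, time stands still between calls to the robot, and variables do not carry over. Pictures are saved under pics/ and viewed, at most 10 in all, crops included, and the job is handed in when it is done.

Besides the shell and the picture viewer there is one more tool, called as a command line: name --argument value ..., lists and objects as JSON in quotes. apply_moves: Moves the arm, as the interface text tells. Its arguments: {"type":"object","properties":{"motion":{"type":"array","items":{"type":"object","properties":{"x":{"type":"number"},"y":{"type":"number"},"z":{"type":"number"},"yaw":{"type":"number"},"hand":{"type":"number"}}}},"newtons":{"type":"number"}},"required":["motion"]}

```bash
mkdir -p pics
python3 - <<'E'
from cell import *
import cv2,numpy as np
for n in("scene","top"):
    im=get_image(n);cv2.imwrite(f"pics/{n}0.png",im)
    m=camera_model(n);print(n,np.round(m["camera_matrix"],1).tolist(),np.round(m["T"],3).tolist(),[k for k in m])
    for q in("register_plate","shim_a","foot_a","eraser"):
        print(q,[(np.round(r["rect"]).tolist(),round(r["p"],2)) for r in recognise(q,n)])
s=observe();print(s["clock"],s["position"],s["ee_rot"],s["force"],s["width"])
E
```

```text
scene [[396.9, 0.0, 278.5], [0.0, 396.9, 210.7], [0.0, 0.0, 1.0]] [[-0.711, 0.421, -0.563, -0.058], [-0.703, -0.427, 0.569, 0.463], [-0.0, 0.8, 0.6, 0.653], [0.0, 0.0, 0.0, 1.0]] ['camera_matrix', 'T']
register_plate [([219.0, 168.0, 311.0, 225.0], 0.57)]
shim_a [([222.0, 171.0, 313.0, 226.0], 0.65), ([231.0, 209.0, 231.0, 208.0], 0.54), ([303.0, 193.0, 318.0, 197.0], 0.51), ([268.0, 223.0, 278.0, 230.0], 0.46)]
foot_a [([219.0, 206.0, 241.0, 218.0], 0.71), ([301.0, 192.0, 314.0, 205.0], 0.66), ([270.0, 174.0, 281.0, 185.0], 0.58), ([256.0, 222.0, 277.0, 238.0], 0.56)]
eraser []
top [[481.4, 0.0, 276.6], [0.0, 481.4, 214.6], [0.0, 0.0, 1.0]] [[0.004, 0.998, -0.068, 0.416], [-1.0, 0.004, -0.002, -0.113], [-0.002, 0.068, 0.998, 1.08], [0.0, 0.0, 0.0, 1.0]] ['camera_matrix', 'T']
register_plate [([242.0, 128.0, 344.0, 209.0], 0.61)]
shim_a [([254.0, 208.0, 265.0, 224.0], 0.6), ([230.0, 128.0, 358.0, 232.0], 0.46)]
foot_a [([320.0, 143.0, 335.0, 152.0], 0.78), ([325.0, 184.0, 346.0, 215.0], 0.69), ([251.0, 195.0, 273.0, 222.0], 0.66), ([245.0, 149.0, 260.0, 166.0], 0.62), ([246.0, 129.0, 346.0, 208.0], 0.56)]
eraser [([291.0, 159.0, 306.0, 180.0], 0.74)]
0.5 [0.16843831 0.6018657  0.22672155] [ 4.27330964e-01  3.11232145e+00 -3.24730267e-05] [-0.25193689  0.01833621 -1.10579268] 1.0000759992807162
```

View pics/top0.png

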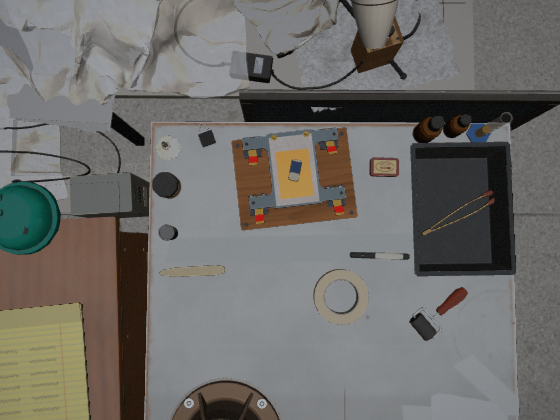

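View pics/scene0.png

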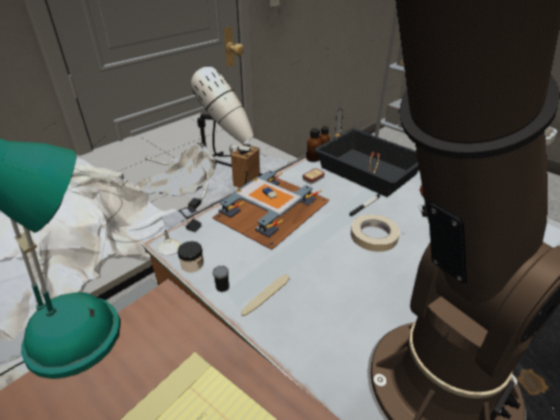

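The top view shows the board with corners at about (233,140), (351,128), (357,215) and (241,229). There are four lugs with leaves and red sleeves. I'll measure the board, plate and sleeves more closely.

```bash
cat > h.py <<'E'
from cell import *
import cv2,numpy as np
def unproj(px,z,n="top"):
    m=camera_model(n);K=m["camera_matrix"];T=np.array(m["T"])
    px=np.atleast_2d(px).astype(float)
    d=np.c_[(px[:,0]-K[0][2])/K[0][0],-(px[:,1]-K[1][2])/K[1][1],-np.ones(len(px))]@T[:3,:3].T
    return T[:3,3]+d*((z-T[2,3])/d[:,2])[:,None]
def proj(P,n="top"):
    m=camera_model(n);K=np.array(m["camera_matrix"]);T=np.array(m["T"])
    c=(np.atleast_2d(P)-T[:3,3])@T[:3,:3]
    return np.c_[K[0,2]+K[0,0]*c[:,0]/-c[:,2],K[1,2]+K[1,1]*c[:,1]/c[:,2]]
E
python3 - <<'E'
from h import *
im=get_image("top")
for q in("baseboard","register_plate"):
  for r in silhouettes(q,"top")[:2]:
    m=r["mask"].astype(np.uint8); b=cv2.minAreaRect(cv2.findNonZero(m)); c=cv2.boxPoints(b)
    P=unproj(c,.008 if q=="baseboard" else .044)
    print(q,r["p"],m.sum(),np.round(c).tolist(),np.round(P[:,:2],4).tolist(),[round(float(np.linalg.norm(P[i]-P[i-1])),4) for i in(1,2)])
hsv=cv2.cvtColor(im,cv2.COLOR_BGR2HSV)
red=(((hsv[...,0]<6)|(hsv[...,0]>174))&(hsv[...,1]>180)&(hsv[...,2]>110)).astype(np.uint8)
n,l,st,ce=cv2.connectedComponentsWithStats(red)
for s,c in zip(st,ce):
  if 10<s[4]<400 and 230<c[0]<360 and 120<c[1]<235:print("red",s,c.round(1),unproj(c,.05).round(3))
cv2.imwrite("pics/crop1.png",cv2.resize(im[115:240,220:370],None,fx=5,fy=4.8,interpolation=cv2.INTER_CUBIC))
E
```

```text
baseboard 0.95 5087 [[230.0, 140.0], [347.0, 126.0], [357.0, 217.0], [240.0, 230.0]] [[0.6568, -0.0037], [0.6896, -0.2678], [0.485, -0.2906], [0.453, -0.0298]] [0.2661, 0.2058]
register_plate 0.85 4638 [[241.0, 136.0], [337.0, 125.0], [346.0, 201.0], [250.0, 212.0]] [[0.6571, -0.0321], [0.6823, -0.2426], [0.5169, -0.2605], [0.4922, -0.0523]] [0.2119, 0.1664]
red [327 146   9   6  41] [331.  148.3] [[ 0.63  -0.228  0.05 ]]
red [248 156  10   7  48] [252.6 159.1] [[ 0.606 -0.058  0.05 ]]
red [334 206  10   7  55] [338.5 208.7] [[ 0.499 -0.243  0.05 ]]
red [255 215   9   7  55] [258.9 217.6] [[ 0.479 -0.073  0.05 ]]
```

View pics/crop1.png

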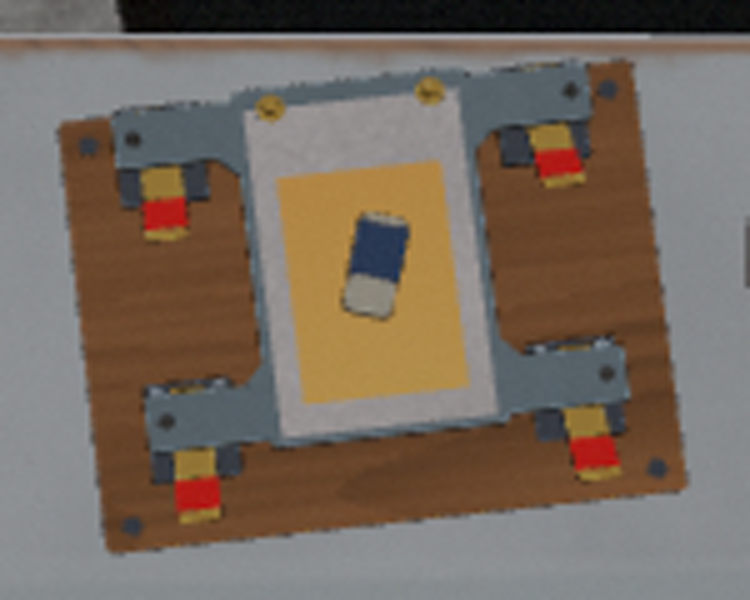

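The crop agrees with the networks: plate centre is at about (0.587, −0.1465) with yaw 6.7°. The red sleeves lie ±86 mm apart in y, which fits. I'll go above the front-left lug at (0.512, −0.069).

apply_moves --motion '[{"x": 34.4, "y": -67, "z": 0, "yaw": 22.3, "hand": -1}, {"x": 34.4, "y": -67, "z": 0, "yaw": 22.3, "hand": -1}, {"x": 34.4, "y": -67, "z": 0, "yaw": 22.3, "hand": -1}, {"x": 34.4, "y": -67, "z": 0, "yaw": 22.3, "hand": -1}, {"x": 34.4, "y": -67, "z": 0, "yaw": 22.3, "hand": -1}, {"x": 34.4, "y": -67, "z": 0, "yaw": 22.3, "hand": -1}, {"x": 34.4, "y": -67, "z": 0, "yaw": 22.3, "hand": -1}, {"x": 34.4, "y": -67, "z": 0, "yaw": 22.3, "hand": -1}, {"x": 34.4, "y": -67, "z": 0, "yaw": 22.3, "hand": -1}, {"x": 34.4, "y": -67, "z": 0, "yaw": 22.3, "hand": -1}]'

```text
clock: 1.9
position: [0.4547, 0.0441, 0.2272]
ee_rot: [-0.183, 3.135, 0.001]
force: [1.1, 1.2, 0.2]
width: 0.003
gripper_force: 0.0
```

apply_moves --motion '[{"x": 2.9, "y": -5.6, "z": 0}, {"x": 5.8, "y": -11.3, "z": -4}, {"x": 5.8, "y": -11.3, "z": -10}, {"x": 5.8, "y": -11.3, "z": -15.2}, {"x": 5.8, "y": -11.3, "z": -15.2}, {"x": 5.8, "y": -11.3, "z": -15.2}]'

```text
schema error: expected keys x, y, z, yaw, hand
```

Run:
```python
from h import *
im=get_image("top");s=observe();print(s["position"],s["force"])
cv2.imwrite("pics/t2.png",cv2.resize(im[115:265,200:380],None,fx=4,fy=4,interpolation=cv2.INTER_CUBIC))
```

```text
[0.45778355 0.03575625 0.22760845] [ 3.66840014 -7.59044938  0.84442199]
```

View pics/t2.png

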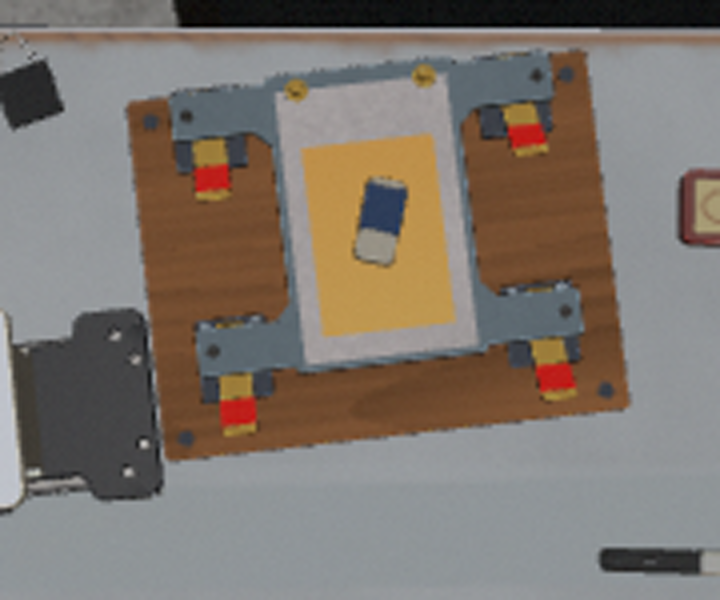

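The move was refused because every key is required. The hand shows at the left of the crop, about (90,400), clear of the plate. Repeating the move with all keys.

apply_moves --motion '[{"x": 2.7, "y": -5.2, "z": 0, "yaw": 0, "hand": -1}, {"x": 5.4, "y": -10.4, "z": -4, "yaw": 0, "hand": -1}, {"x": 5.4, "y": -10.4, "z": -10, "yaw": 0, "hand": -1}, {"x": 5.4, "y": -10.4, "z": -15.2, "yaw": 0, "hand": -1}, {"x": 5.4, "y": -10.4, "z": -15.2, "yaw": 0, "hand": -1}, {"x": 5.4, "y": -10.4, "z": -15.2, "yaw": 0, "hand": -1}]'

```text
clock: 2.7
position: [0.5089, -0.0581, 0.0764]
ee_rot: [-0.183, 3.135, -0.0]
force: [0.7, -0.7, 1.2]
width: 0.007
gripper_force: 0.0
```

Run:
```python
from h import *
get_image("top");s=observe();print(s["clock"],s["position"],s["force"],s["ee_rot"])
```

```text
2.75 [ 0.50951904 -0.05803981  0.07700271] [0.99841306 0.39037391 0.43219516] [-1.82850507e-01  3.13286770e+00  1.72511614e-05]
```

apply_moves --motion '[{"x": 0.3, "y": -1.05, "z": -1, "yaw": 0, "hand": -1}, {"x": 0.3, "y": -1.05, "z": -2.5, "yaw": 0, "hand": -1}, {"x": 0.3, "y": -1.05, "z": -3.0, "yaw": 0, "hand": -1}, {"x": 0.3, "y": -1.05, "z": -3.2, "yaw": 0, "hand": -1}, {"x": 0.3, "y": -1.05, "z": -3.4, "yaw": 0, "hand": -1}, {"x": 0.3, "y": -1.05, "z": -3.4, "yaw": 0, "hand": -1}, {"x": 0.3, "y": -1.05, "z": -3.4, "yaw": 0, "hand": -1}]'

```text
clock: 3.62
position: [0.5105, -0.0687, 0.0437]
ee_rot: [-0.181, 3.136, 0.003]
force: [-16.1, 1.1, 53.7]
width: 0.004
gripper_force: 27.2
```

apply_moves --motion '[{"x": 0, "y": 0, "z": 0.3, "yaw": 0, "hand": -1}, {"x": 0, "y": 0, "z": 1.0, "yaw": 0, "hand": -1}, {"x": 0, "y": 0, "z": 1.0, "yaw": 0, "hand": -1}]'

```text
clock: 4.0
position: [0.5112, -0.0685, 0.051]
ee_rot: [-0.183, 3.136, -0.0]
force: [-0.8, -0.4, -0.3]
width: 0.006
gripper_force: 0.0
```

Run:
```python
from h import *
im=get_image("top");s=observe();print(s["clock"],s["position"],s["force"],s["ee_rot"])
cv2.imwrite("pics/t3.png",cv2.resize(im[115:265,200:380],None,fx=4,fy=4,interpolation=cv2.INTER_CUBIC))
```

```text
4.05 [ 0.51100025 -0.06845031  0.0506589 ] [0.22012487 0.23191765 0.91070111] [-1.82970843e-01  3.13615893e+00  6.97585843e-05]
```

View pics/t3.png

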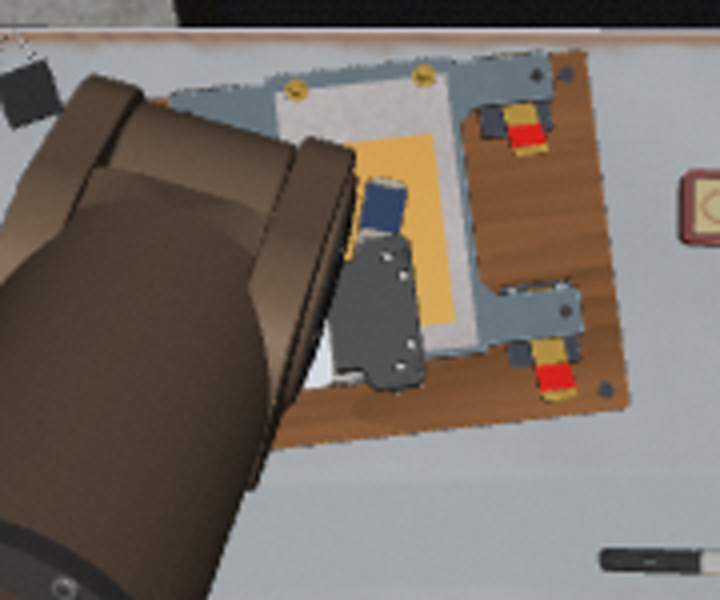

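Nothing has visibly shifted and that lug is firm, with contact at about z = 0.044. The arm is stiff, so I'll use finer steps. Next is the front-right lug.

apply_moves --motion '[{"x": 0.2, "y": -1.5, "z": 2.5, "yaw": 0, "hand": -1}, {"x": 0.8, "y": -6.5, "z": 3, "yaw": 0, "hand": -1}, {"x": 1.5, "y": -12, "z": 3, "yaw": 0, "hand": -1}, {"x": 2.1, "y": -17.1, "z": 3, "yaw": 0, "hand": -1}, {"x": 2.1, "y": -17.1, "z": 3, "yaw": 0, "hand": -1}, {"x": 2.1, "y": -17.1, "z": 1, "yaw": 0, "hand": -1}, {"x": 2.1, "y": -17.1, "z": -0.1, "yaw": 0, "hand": -1}, {"x": 2.1, "y": -17.1, "z": -0.3, "yaw": 0, "hand": -1}, {"x": 2.1, "y": -17.1, "z": -0.4, "yaw": 0, "hand": -1}, {"x": 2.1, "y": -17.1, "z": -0.4, "yaw": 0, "hand": -1}]'

```text
clock: 5.3
position: [0.5322, -0.2396, 0.0472]
ee_rot: [-0.183, 3.136, -0.0]
force: [-0.4, -0.4, -0.1]
width: 0.004
gripper_force: 0.0
```

Run:
```python
from h import *
get_image("top");s=observe();print(s["clock"],s["position"],s["force"])
```

```text
5.35 [ 0.53220091 -0.23959438  0.0472041 ] [ 0.11835949  0.18948469 -0.80970105]
```

Position is good. Pressing in small steps.

apply_moves --motion '[{"x": 0, "y": 0, "z": -0.2, "yaw": 0, "hand": -1}, {"x": 0, "y": 0, "z": -0.3, "yaw": 0, "hand": -1}, {"x": 0, "y": 0, "z": -0.34, "yaw": 0, "hand": -1}, {"x": 0, "y": 0, "z": -0.36, "yaw": 0, "hand": -1}, {"x": 0, "y": 0, "z": -0.36, "yaw": 0, "hand": -1}]'

```text
clock: 5.98
position: [0.532, -0.2397, 0.0432]
ee_rot: [-0.183, 3.136, -0.0]
force: [0.5, -0.0, 2.2]
width: 0.003
gripper_force: 1.2
```

apply_moves --motion '[{"x": 0, "y": 0, "z": -0.04, "yaw": 0, "hand": -1}, {"x": 0, "y": 0, "z": -0.08, "yaw": 0, "hand": -1}, {"x": 0, "y": 0, "z": -0.08, "yaw": 0, "hand": -1}]'

```text
clock: 6.35
position: [0.5319, -0.2397, 0.0424]
ee_rot: [-0.182, 3.136, -0.0]
force: [-0.8, 0.3, 2.9]
width: -0.001
gripper_force: 1.3
```

apply_moves --motion '[{"x": 0, "y": 0, "z": -0.06, "yaw": 0, "hand": -1}, {"x": 0, "y": 0, "z": -0.12, "yaw": 0, "hand": -1}, {"x": 0, "y": 0, "z": -0.12, "yaw": 0, "hand": -1}]'

```text
clock: 6.72
position: [0.5319, -0.2398, 0.0413]
ee_rot: [-0.182, 3.136, -0.0]
force: [-0.8, -0.6, 4.8]
width: 0.005
gripper_force: 2.7
```

apply_moves --motion '[{"x": 0, "y": 0, "z": -0.04, "yaw": 0, "hand": -1}, {"x": 0, "y": 0, "z": -0.06, "yaw": 0, "hand": -1}, {"x": 0, "y": 0, "z": -0.06, "yaw": 0, "hand": -1}]'

```text
clock: 7.1
position: [0.5319, -0.2398, 0.0412]
ee_rot: [-0.182, 3.136, -0.0]
force: [-2.5, 1.2, 10.7]
width: 0.006
gripper_force: 5.4
```

The lug sank from about 44 to 41.2 mm at low force and then went firm at 10.7 N, so front-right is the rocking one. I'll lift and go over its leaf, 40 mm from the pin.

apply_moves --motion '[{"x": 0, "y": 0, "z": 1, "yaw": 0, "hand": -1}, {"x": 0, "y": 0, "z": 5, "yaw": 0, "hand": -1}, {"x": 0, "y": 0, "z": 5, "yaw": 0, "hand": -1}, {"x": -4.0, "y": -0.45, "z": 5, "yaw": 0, "hand": -1}, {"x": -4.0, "y": -0.45, "z": 5, "yaw": 0, "hand": -1}]'

```text
clock: 7.72
position: [0.4884, -0.2444, 0.09]
ee_rot: [0.179, -3.133, -0.002]
force: [1.0, -1.1, -0.2]
width: 0.005
gripper_force: 0.0
```

Run:
```python
from h import *
im=get_image("scene");s=observe();print(s["clock"],s["position"],s["force"])
cv2.imwrite("pics/s4.png",cv2.resize(im[130:260,200:360],None,fx=4.6,fy=4.6,interpolation=cv2.INTER_CUBIC))
```

```text
7.775 [ 0.49042383 -0.24409034  0.09019635] [ 1.00625141 -0.54035566  0.55231688]
```

View pics/s4.png

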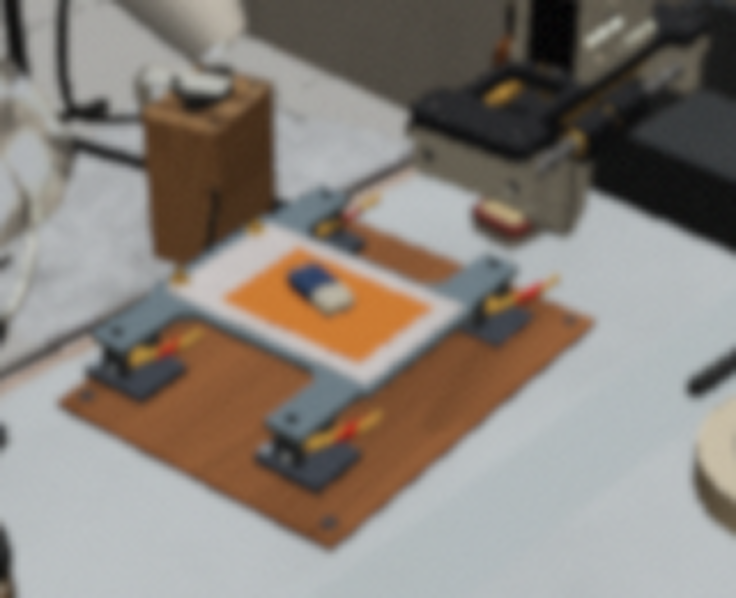

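The feet bases are low and the leaves slope up with red sleeves. The front-right leaf's sleeve is at about (535,290) in the crop. I'll check where the TCP should appear in this picture.

Run:
```python
from h import *
for P in([.4904,-.2441,.0902],[.4904,-.2441,.156],[.5324,-.2395,.044],[.4907,-.2444,.05],[.6616,-.2243,.044],[.5124,-.0687,.044]):
  print(P,((proj(P,"scene")[0]-[200,130])*4.6).round(),proj(P,"top").round())
```

```text
[0.4904, -0.2441, 0.0902] [548. 227.] [[341. 211.]]
[0.4904, -0.2441, 0.156] [555. 126.] [[346. 209.]]
[0.5324, -0.2395, 0.044] [485. 268.] [[336. 194.]]
[0.4907, -0.2444, 0.05] [544. 284.] [[339. 213.]]
[0.6616, -0.2243, 0.044] [317. 199.] [[329. 135.]]
[0.5124, -0.0687, 0.044] [303. 407.] [[257. 202.]]
```

This is consistent: the fingertip is directly above the sleeve. Descending onto the leaf.

apply_moves --motion '[{"x": 0, "y": 0, "z": -2.5, "yaw": 0, "hand": -1}, {"x": 0, "y": 0, "z": -3.2, "yaw": 0, "hand": -1}, {"x": 0, "y": 0, "z": -3.8, "yaw": 0, "hand": -1}, {"x": 0, "y": 0, "z": -4.4, "yaw": 0, "hand": -1}, {"x": 0, "y": 0, "z": -5.0, "yaw": 0, "hand": -1}, {"x": 0, "y": 0, "z": -5.5, "yaw": 0, "hand": -1}, {"x": 0, "y": 0, "z": -5.5, "yaw": 0, "hand": -1}]'

```text
clock: 8.65
position: [0.4923, -0.2441, 0.0353]
ee_rot: [-0.183, 3.136, -0.0]
force: [1.6, 0.4, -0.6]
width: 0.008
gripper_force: 0.3
```

apply_moves --motion '[{"x": -0.15, "y": 0, "z": -0.4, "yaw": 0, "hand": -1}, {"x": -0.15, "y": 0, "z": -0.8, "yaw": 0, "hand": -1}, {"x": -0.15, "y": 0, "z": -1.2, "yaw": 0, "hand": -1}, {"x": -0.15, "y": 0, "z": -1.6, "yaw": 0, "hand": -1}]'

```text
clock: 9.15
position: [0.4899, -0.2442, 0.0191]
ee_rot: [0.182, -3.136, -0.0]
force: [-1.0, -0.6, 0.8]
width: 0.004
gripper_force: 0.7
```

apply_moves --motion '[{"x": 0, "y": 0, "z": -0.15, "yaw": 0, "hand": -1}, {"x": 0, "y": 0, "z": -0.25, "yaw": 0, "hand": -1}, {"x": 0, "y": 0, "z": -0.32, "yaw": 0, "hand": -1}, {"x": 0, "y": 0, "z": -0.36, "yaw": 0, "hand": -1}, {"x": 0, "y": 0, "z": -0.36, "yaw": 0, "hand": -1}]'

```text
clock: 9.78
position: [0.4903, -0.244, 0.016]
ee_rot: [0.183, -3.136, -0.0]
force: [-2.0, -0.3, 2.0]
width: 0.003
gripper_force: 1.4
```

apply_moves --motion '[{"x": 0, "y": 0, "z": -0.05, "yaw": 0, "hand": -1}, {"x": 0, "y": 0, "z": -0.1, "yaw": 0, "hand": -1}, {"x": 0, "y": 0, "z": -0.1, "yaw": 0, "hand": -1}]'

```text
clock: 10.15
position: [0.4904, -0.2441, 0.0156]
ee_rot: [-0.182, 3.136, 0.0]
force: [-5.0, 1.2, 11.7]
width: 0.004
gripper_force: 5.8
```

apply_moves --motion '[{"x": 0, "y": 0, "z": -0.03, "yaw": 0, "hand": -1}, {"x": 0, "y": 0, "z": -0.03, "yaw": 0, "hand": -1}, {"x": 0, "y": 0, "z": 0.5, "yaw": 0, "hand": -1}, {"x": 0, "y": 0, "z": 5, "yaw": 0, "hand": -1}, {"x": 0, "y": 0, "z": 7.5, "yaw": 0, "hand": -1}, {"x": 4.15, "y": 0.45, "z": 7.5, "yaw": 0, "hand": -1}, {"x": 4.15, "y": 0.45, "z": 5, "yaw": 0, "hand": -1}, {"x": 4.15, "y": 0.45, "z": 3.4, "yaw": 0, "hand": -1}, {"x": 4.15, "y": 0.45, "z": 3.3, "yaw": 0, "hand": -1}, {"x": 4.15, "y": 0.45, "z": 3.3, "yaw": 0, "hand": -1}]'

```text
clock: 11.4
position: [0.5317, -0.24, 0.0482]
ee_rot: [0.182, -3.136, 0.0]
force: [-0.0, -0.1, 0.1]
width: 0.005
gripper_force: 0.0
```

Run:
```python
from h import *
im=get_image("scene");s=observe();print(s["clock"],s["position"],s["force"])
```

```text
11.45 [ 0.5319502  -0.24003168  0.04850585] [-0.06848761  1.22768484  0.05074576]
```

apply_moves --motion '[{"x": 0, "y": 0, "z": -0.25, "yaw": 0, "hand": -1}, {"x": 0, "y": 0, "z": -0.38, "yaw": 0, "hand": -1}, {"x": 0, "y": 0, "z": -0.45, "yaw": 0, "hand": -1}, {"x": 0, "y": 0, "z": -0.48, "yaw": 0, "hand": -1}, {"x": 0, "y": 0, "z": -0.48, "yaw": 0, "hand": -1}]'

```text
clock: 12.08
position: [0.5321, -0.2397, 0.0441]
ee_rot: [-0.182, 3.136, 0.0]
force: [-2.5, 1.6, 10.6]
width: 0.002
gripper_force: 5.4
```

The lug is now firm: 10.6 N at z = 44.1 mm. I'll hold briefly, then retreat.

apply_moves --motion '[{"x": 0, "y": 0, "z": -0.01, "yaw": 0, "hand": -1}, {"x": 0, "y": 0, "z": -0.01, "yaw": 0, "hand": -1}, {"x": 0, "y": 0, "z": 1, "yaw": 0, "hand": -1}, {"x": 0, "y": 0, "z": 6, "yaw": 0, "hand": -1}, {"x": 0, "y": 0, "z": 12, "yaw": 0, "hand": -1}, {"x": -2, "y": 5, "z": 16, "yaw": 0, "hand": -1}, {"x": -4, "y": 11, "z": 18, "yaw": 0, "hand": -1}, {"x": -6, "y": 17, "z": 18, "yaw": 0, "hand": -1}, {"x": -8, "y": 23, "z": 18, "yaw": 0, "hand": -1}, {"x": -10, "y": 29, "z": 18, "yaw": 0, "hand": -1}]'

```text
clock: 13.32
position: [0.4343, 0.0426, 0.2239]
ee_rot: [-0.182, 3.135, 0.001]
force: [0.7, 0.9, -0.4]
width: 0.005
gripper_force: 0.0
```

apply_moves --motion '[{"x": -2, "y": 6, "z": 0, "yaw": 0, "hand": -1}, {"x": -3, "y": 12, "z": 0, "yaw": 0, "hand": -1}, {"x": -3, "y": 18, "z": 0, "yaw": 0, "hand": -1}, {"x": -3, "y": 18, "z": 0, "yaw": 0, "hand": -1}, {"x": -3, "y": 18, "z": 0, "yaw": 0, "hand": -1}]'

```text
clock: 13.95
position: [0.405, 0.2202, 0.2232]
ee_rot: [0.183, -3.136, 0.001]
force: [-0.1, -0.4, -0.2]
width: -0.0
gripper_force: 0.0
```

Run:
```python
from h import *
im=get_image("top");s=observe();print(s["clock"],s["position"],s["force"])
a=cv2.resize(im[115:240,220:370],None,fx=4.7,fy=4.7,interpolation=cv2.INTER_CUBIC)
cv2.imwrite("pics/t5.png",a)
o=cv2.imread("pics/top0.png");d=cv2.absdiff(o,im).max(2);d[:,:200]=0
n,l,st,ce=cv2.connectedComponentsWithStats((d>40).astype(np.uint8))
print([(x.tolist()) for x in st[1:] if x[4]>4])
```

```text
14.0 [0.40520489 0.21954616 0.22319173] [-0.53275955  0.22716531 -0.04669099]
[[332, 187, 6, 1, 6], [332, 200, 12, 22, 138]]
```

View pics/t5.png

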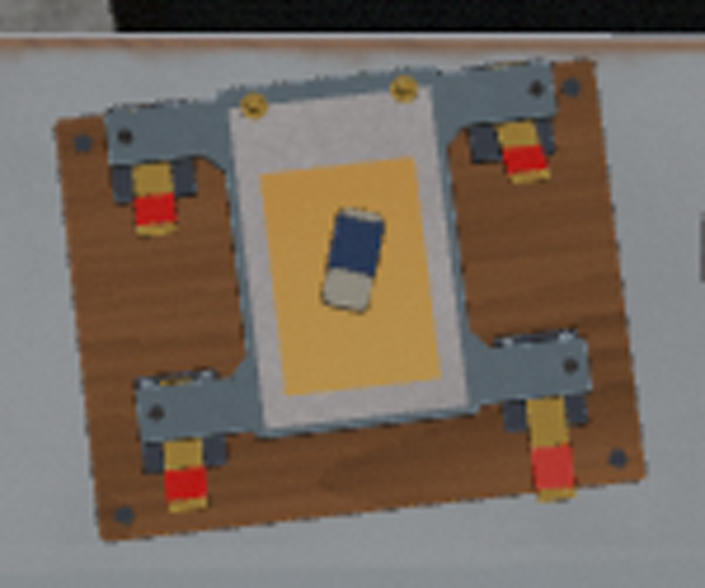

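The only real change from the first picture is at the front-right leaf, now flat at about (550,450) in the crop. The plate, the eraser and the other three leaves have not moved, and the hand is clear.

```bash
python3 -c "
from cell import *
print(sign_off())"
```

```text
the job is handed in; nothing more can be done
None
```

The front-right lug was the one that rocked; I pressed its shim leaf flat and the lug then held firm at 10.6 N, with the other three leaves still parked, nothing visibly shifted and the hand clear, though my first test press, on the front-left lug, reached about 54 N, well over the 5 to 15 N intended.

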